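Put the swapped toy heads back with their figures

ROBOT

A 7-joint arm with a two-finger parallel gripper is mounted at the origin on the work surface. World frame = base frame: x ahead of the robot, y to its left, z up, the work surface at z = 0. Lengths are in m, angles in rad, forces in N, time in s.
With the tool pointing down it reaches from about 0.425 to 0.875 m from the base axis. Payload 4.7 kg.
Tool frame: the origin (TCP) lies on the centre line of the jaws, within the pads' length; the fingertips stand 14 mm ahead of it and the grasp point (between the pads) lies 5 mm behind it; z points along the fingers, y is the line along which they close (so a half turn about z gives the same grasp; the last joint's range is limited). The gripper opens to 85 mm and grips with 20 to 120 N. Pads are 22 mm wide; open, the fingers measure 114 mm over their backs; the gripper's body (76 mm by 85 mm) begins 54 mm behind the grasp point. The pads swing forward as they close: fully open they stand 13 mm farther back than shut.
Start: joints at [-1.327, 0.321, -0.07, 1.45, 0.023, 1.371, -0.057], TCP at [0.148, 0.633, 0.245] pointing down, gripper open.
Joint ranges: [-2.86, 2.86], [-0.3, 2.09], [-1.38, 1.24], [0.06, 2.45], [-1.56, 4.7], [0.09, 2.05], [-2.69, 2.69]. Speed limits (rad/s): [2.57, 2.57, 3.14, 3.14, 3.14, 3.14, 3.14].

INTERFACE

Orientations are given as a rotation vector (axis times angle).
In Python, from workcell import sensors, eyes, job_done gives the robot as it stands.
- The arm moves only by the shell command python3 -m creep 'ROWS' [OPENING]. ROWS is JSON, a list of rows, each a list of 4 numbers: the shift along the tool's x, y, z each as a share of 0.1 m, from -1 to 1, then the turn about the tool's z as a share of 30 degrees, from -1 to 1. A call has 1 to 5 rows; each row shifts and turns the commanded pose from where the row before left it, along the tool's axes as they then stand; what a row does not reach is not made up. A row lasts 1/10 s, in which the tool goes at most 50 mm and 8.59 degrees, less where a joint would pass 70% of its speed; a pose out of reach is approached as far as the arm can. A call with a number of a shift or a turn outside -1 to 1 is refused whole. A call with a gripper value outside its range is refused whole. OPENING is the closure, from -1 (fully open) to 1 (shut), set as the call begins (- or left out, the last holds). The fingers move at their own pace and stop on an object; the grip force is fixed at half the most. Time passes only in rows, so rows that do not move let the fingers close. It gives the time, the measured TCP pose, the force, the opening and the grip force at its end, in the units of the state.
- sensors.observe(): the state, without advancing time (a new reading comes with each control period).
- eyes.read_camera(name): name is "side" or "top"; returns the picture (400x640x3 uint8, red, green, blue); there is no depth.
- eyes.calibration(name): a dict with "fx", "fy", "cx", "cy" (pixels), "R" (3x3) and "t" (3): a world point X has camera coordinates R X + t. Camera axes: x right, y down, z forward; pixel columns grow to the right and rows downward; lengths in m; the calibration is good to about 2 mm. A picture is of the moment at which its call begins. calibration takes no time and is no camera call.
- job_done(): hands the job in; it is judged then, once.
Trained networks look in the newest picture that a camera, given by its name, has taken for a name from the list of things; names that differ only in an ending like _2 or _b are one class to them, and where a whole thing is asked for, a point or a joint stands for the part that bears it (a point fixed in the world has none). Each returns a list of dicts, best first, with "conf" (0 to 1); they miss things now and then, are a little off and sometimes report something else, mostly with a low value. They report only what shows in the picture. A call takes as long as a camera call. They do not tell look-alikes from the thing itself.
- eyes.search_frame(camera, label): "extent" ([centre column, centre row, width, height] as shares, 0 to 1, of the picture: columns of its width, rows of its height, round what is visible of it).
- eyes.regions_of(camera, label): "region" (400x640 bool, what is visible of it) and "extent" ([centre column, centre row, width, height] as shares, 0 to 1, of the picture: columns of its width, rows of its height, round what is visible of it).
The state is a dict: "t": time; "joints": joint angles; "joint_velocities": joint speeds; "joint_efforts": joint torques, N m; "ee_pos": TCP position; "eef_rot": TCP orientation; "contact_force": force on the tool from outside, world axes, zero at the start; "torque": the same for the moment, N m; "gripper_width": finger opening in m; "gripper_force": force on a finger pad.
Only numpy, scipy, OpenCV 4.12 (cv2) and the standard library are available. Lean on these libraries where they do the work, as an engineer would, in place of code of your own. Each camera call takes 0.05 s, during which the arm holds its last target. There are 200 camera calls.

TASK

Each of the three finished toy heads has been packed in the wrong figure's tray: swap them round until every head stands upright on the floor of the square head recess in the tray of the figure whose jacket has the colour of its beanie, and let go of it. Use the empty pink foam pad to park a head on the way; a head must never be put down on the bench or fall over, and each is set down gently, not dropped. Leave the red and the purple paint bottle and the flat brush where they are.

Things in the scene. Friction and masses are not known exactly. Their poses are not given: they have to be found in the camera images.
- head_green: Loose toy head, plain dark-green beanie, black beard. 60 mm tall on a flat neck 30 mm across; the beanie's cuff is an upright round band 46 mm across, 26 to 43 mm above the underside, good to grip from any side; about 60 g. Origin: centre of the neck's underside; z up, face towards -x. Starts upright in another figure's tray.
- head_orange: Loose toy head, orange beanie with a white bobble on top (its top at 72 mm). 60 mm tall on a flat neck 30 mm across; the beanie's cuff is an upright round band 46 mm across, 26 to 43 mm above the underside, good to grip from any side; about 60 g. Origin: centre of the neck's underside; z up, face towards -x. Starts upright in another figure's tray.
- head_blue: Loose toy head, blue beanie with a white stripe round the cuff. 60 mm tall on a flat neck 30 mm across; the beanie's cuff is an upright round band 46 mm across, 26 to 43 mm above the underside, good to grip from any side; about 60 g. Origin: centre of the neck's underside; z up, face towards -x. Starts upright in another figure's tray.
- tray_green: Fixed white tray, 205 (x) by 104 mm (y), with a headless figure in a dark-green jacket. Origin: centre of the underside, on the bench. Head recess: 54 x 54 mm pocket centred at x = -65 mm, y = 0; its floor 8 mm, the deck round it 14 mm above the bench. The figure is fixed, lies from x = -13 to 93 mm, up to 35 mm above the bench, neck towards the recess.
- tray_orange: Fixed white tray, 205 (x) by 104 mm (y), with a headless figure in an orange jacket. Origin: centre of the underside, on the bench. Head recess: 54 x 54 mm pocket centred at x = -65 mm, y = 0; its floor 8 mm, the deck round it 14 mm above the bench. The figure is fixed, lies from x = -13 to 93 mm, up to 35 mm above the bench, neck towards the recess.
- tray_blue: Fixed white tray, 205 (x) by 104 mm (y), with a headless figure in a blue jacket. Origin: centre of the underside, on the bench. Head recess: 54 x 54 mm pocket centred at x = -65 mm, y = 0; its floor 8 mm, the deck round it 14 mm above the bench. The figure is fixed, lies from x = -13 to 93 mm, up to 35 mm above the bench, neck towards the recess.
- pad: Fixed pink foam pad, 90 x 90 mm, 15 mm thick, empty at the start. Origin: centre of its underside, on the bench; the top is flat and firm, 15 mm above the bench.
- red_bottle: Bystander: loose standing red dropper bottle of paint, 27 mm in diameter, 78 mm tall with its white tip, between two of the places. Origin: centre of its underside.
- purple_bottle: Bystander: loose standing purple dropper bottle of paint, 27 mm in diameter, 78 mm tall, beyond the pad. Origin: centre of its underside.
- brush: Bystander: loose flat brush lying along its x, 160 mm long, 14 mm wide, 12 mm tall, between two of the places. Origin: on the bench under the handle, 69 mm from the bristle end.
Not all that is in view belongs to the job. There is more than one size of the head_orange; the one meant has the size given above.

How it is judged:
On the way:
1. one of the heads stands upright, let go, on the foam pad (((x of head_green in the frame of pad between -0.04 and 0.04 m and y of head_green in the frame of pad between -0.04 and 0.04 m and z of head_green in the frame of pad between 0.011 and 0.019 m and angle between head_green's own z axis and vertical below 0.2 rad and linear speed of head_green below 0.03 m/s and contact force between the fingers and head_green below 0.1 N) or (x of head_orange in the frame of pad between -0.04 and 0.04 m and y of head_orange in the frame of pad between -0.04 and 0.04 m and z of head_orange in the frame of pad between 0.011 and 0.019 m and angle between head_orange's own z axis and vertical below 0.2 rad and linear speed of head_orange below 0.03 m/s and contact force between the fingers and head_orange below 0.1 N) or (x of head_blue in the frame of pad between -0.04 and 0.04 m and y of head_blue in the frame of pad between -0.04 and 0.04 m and z of head_blue in the frame of pad between 0.011 and 0.019 m and angle between head_blue's own z axis and vertical below 0.2 rad and linear speed of head_blue below 0.03 m/s and contact force between the fingers and head_blue below 0.1 N))), for 0.2 s.
At the end, for the whole second after the job is handed in: Each head stands upright (within 0.15 rad) on the floor of the head recess of the tray with the figure in its own colour: its underside within 14.5 mm of the recess's centre along both tray axes and within about 3 mm of the floor, at rest and released (x of head_green in the frame of tray_green between -0.0795 and -0.0505 m and y of head_green in the frame of tray_green between -0.0145 and 0.0145 m and z of head_green in the frame of tray_green between 0.004 and 0.0105 m and angle between each of head_green, head_orange, head_blue's own z axis and vertical below 0.15 rad and linear speed of each of head_green, head_orange, head_blue below 0.02 m/s and angular speed of each of head_green, head_orange, head_blue below 0.2 rad/s and contact force between the fingers and head_green below 0.1 N and x of head_orange in the frame of tray_orange between -0.0795 and -0.0505 m and y of head_orange in the frame of tray_orange between -0.0145 and 0.0145 m and z of head_orange in the frame of tray_orange between 0.004 and 0.0105 m and contact force between the fingers and head_orange below 0.1 N and x of head_blue in the frame of tray_blue between -0.0795 and -0.0505 m and y of head_blue in the frame of tray_blue between -0.0145 and 0.0145 m and z of head_blue in the frame of tray_blue between 0.004 and 0.0105 m and contact force between the fingers and head_blue below 0.1 N); the robot touches nothing.
It fails at once if a head touches down on the bare bench (height (world z) of any of head_green, head_orange, head_blue below 0.004 m).
It fails at once if a head is tipped over (more than 1 rad) (angle between any of head_green, head_orange, head_blue's own z axis and vertical above 1 rad).
It fails at once if a head is dropped or slammed down: faster than 0.55 m/s within 30 mm of the bench ((height (world z) of head_green below 0.03 m and linear speed of head_green above 0.55 m/s) or (height (world z) of head_orange below 0.03 m and linear speed of head_orange above 0.55 m/s) or (height (world z) of head_blue below 0.03 m and linear speed of head_blue above 0.55 m/s)).
It fails at once if a paint bottle or the brush is moved more than 25 mm, or a bottle is knocked over (distance of any of red_bottle, purple_bottle, brush from where it was at the start of the episode above 0.025 m or angle between any of red_bottle, purple_bottle's own z axis and vertical above 0.6 rad).
It also fails if it takes over 118 s, if anything falls off the work surface, if the arm or the gripper's body presses on something with over 40 N, if the wrist force passes 120 N, or if a joint passes its speed limit or range.

## Working session

There is one attempt and no reset: what is moved stays moved. The work goes in short steps, Python scripts to look and compute and a shell command to move; the robot and the scene stay as the last step left them, time stands still between calls to the robot, and variables do not carry over. Pictures are saved under pics/ and viewed, at most 14 in all, crops included, and the job is handed in when it is done.

```bash
ls; mkdir -p pics; python3 - <<'E'
from workcell import sensors, eyes
import cv2, numpy as np
for n in ["top","side"]:
    im=eyes.read_camera(n); cv2.imwrite(f"pics/{n}0.png",im[:,:,::-1])
    c=eyes.calibration(n); print(n,c["fx"],c["cx"],c["cy"],np.round(c["R"],3).tolist(),np.round(c["t"],3).tolist())
    for l in ["head_green","head_orange","head_blue","tray_green","tray_orange","tray_blue","pad","red_bottle","purple_bottle","brush"]:
        for d in eyes.search_frame(n,l)[:3]:
            e=np.array(d["extent"])*[640,400,640,400]; print(l,round(d["conf"],2),np.round(e,1))
s=sensors.observe(); print(s["t"],s["ee_pos"],s["eef_rot"],s["gripper_width"])
E
```

```text
pics
top 446.5381081791454 318.74216133297944 203.56991299805227 [[0.002, -1.0, -0.005], [-0.986, -0.002, -0.165], [0.165, 0.005, -0.986]] [-0.05, 0.491, 1.453]
head_green 0.65 [267.5 206.5  15.1  13.4]
head_orange 0.6 [416.3 202.9  16.3  17.4]
head_orange 0.47 [304.6 174.9   5.2  42.4]
head_orange 0.39 [402.2 262.   11.5  12.6]
head_blue 0.56 [338.9 202.8  12.5  16.9]
tray_green 0.92 [333.8 187.   38.3  65.7]
tray_orange 0.6 [268.  186.6  27.9  57.9]
tray_orange 0.48 [269.4 205.   16.4  15. ]
tray_blue 0.92 [408.6 185.8  43.3  63. ]
pad 0.55 [202.8 193.6  29.5  22.8]
red_bottle 0.64 [233.4 182.8  11.6  12.3]
brush 0.41 [303.7 174.2   6.9  44. ]
side 453.59530462877495 311.60544768929543 205.5089854489673 [[-0.96, -0.28, 0.02], [-0.209, 0.665, -0.717], [0.188, -0.692, -0.697]] [0.467, 0.165, 1.046]
head_green 0.74 [200.7 323.2  17.8  29.3]
head_green 0.71 [296.7 254.2  18.8  22.2]
head_orange 0.63 [344.7 133.   13.8  20.2]
head_orange 0.59 [402.4 133.8  12.2  17.5]
head_orange 0.5 [407.4 161.   12.9  16.3]
head_blue 0.52 [324.8 191.3  18.2  21.4]
tray_green 0.79 [294.7 193.6  81.9  33.2]
tray_orange 0.84 [266.9 257.7  95.1  53. ]
tray_blue 0.61 [325.1 143.4  68.2  26.9]
pad 0.83 [237.6 344.8  57.3  53.7]
red_bottle 0.58 [243.5 289.7  11.3  29.4]
brush 0.63 [273.  219.8  53.6  18.7]
1.1 [0.14809602 0.63292484 0.24535603] [3.60177765e-01 3.12082856e+00 1.49270511e-04] 0.0856768440232654
```

```bash
python3 - <<'E'
import cv2
a=cv2.imread("pics/top0.png")[120:320,170:450]; cv2.imwrite("pics/topc.png",cv2.resize(a,None,fx=2.8,fy=2.8,interpolation=cv2.INTER_CUBIC))
a=cv2.imread("pics/side0.png")[100:400,150:450]; cv2.imwrite("pics/sidec.png",cv2.resize(a,None,fx=2,fy=2,interpolation=cv2.INTER_CUBIC))
E
```

```text
(no output)
```

View pics/topc.png

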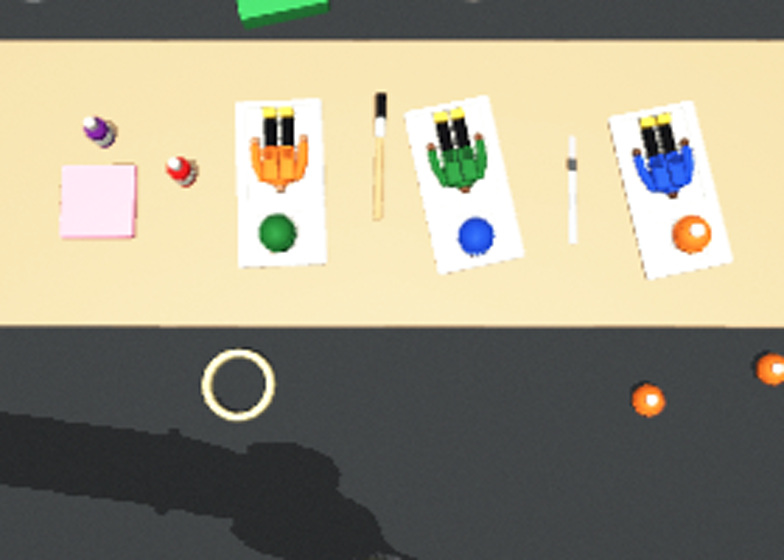

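View pics/sidec.png

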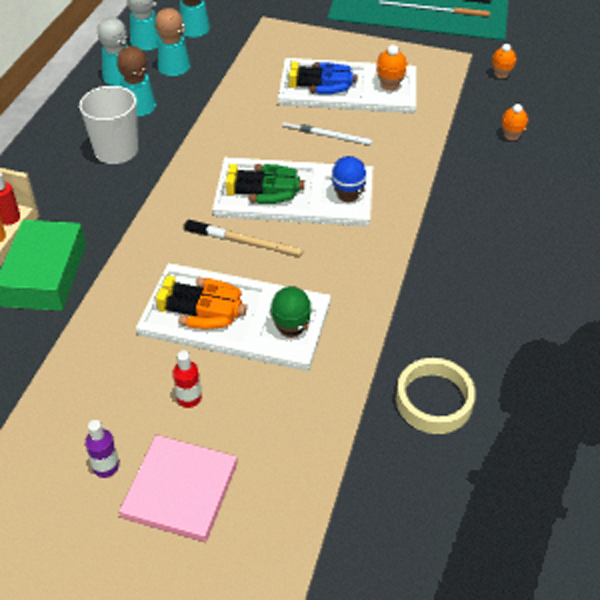

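The crops show the green head in the orange tray at top px (269,203), the blue head in the green tray at (340,204), and an orange head in the blue tray at (417,203).
- **Orange candidates:** the one in the blue tray at (417,203), and two loose ones off the bench at (401,263) and (445,252). I choose the one in the tray; the fit below checks its size.
- **Other look-alikes:** the thin white brush at (374,188) is not the flat brush at (305,175).

Plan: green goes to the pad, orange to the orange tray, blue to the blue tray, then green to the green tray.

```bash
cat > fit.py <<'E'
import numpy as np, cv2
from workcell import eyes, sensors
from scipy.optimize import minimize
CAL={n:eyes.calibration(n) for n in("top","side")}
def proj(n,P):
    c=CAL[n]; q=np.atleast_2d(P)@np.array(c["R"]).T+np.array(c["t"])
    return np.c_[c["fx"]*q[:,0]/q[:,2]+c["cx"], c["fy"]*q[:,1]/q[:,2]+c["cy"]]
def ray(n,uv,z):
    c=CAL[n]; R=np.array(c["R"]); o=-R.T@np.array(c["t"])
    d=R.T@np.array([(uv[0]-c["cx"])/c["fx"],(uv[1]-c["cy"])/c["fy"],1]); return o+d*(z-o[2])/d[2]
def box(p,a,b,h):
    c,s=np.cos(p[2]),np.sin(p[2])
    return np.array([[p[0]+c*x-s*y,p[1]+s*x+c*y,z] for x in(-a/2,a/2) for y in(-b/2,b/2) for z in(0,h)])
def round_(p,prof):
    t=np.linspace(0,2*np.pi,24,endpoint=False)
    return np.vstack([np.c_[p[0]+r*np.cos(t),p[1]+r*np.sin(t),0*t+z] for r,z in prof])
def hullmask(n,P,k=8):
    m=np.zeros((400*k,640*k),np.uint8); h=cv2.convexHull(((proj(n,P)+.5)*k).astype(np.int32)); cv2.fillConvexPoly(m,h,1); return m
def fit(masks,model,p0,scale):
    """maximise mean IoU of the projected convex model with masks {cam:bool}"""
    def cost(q):
        p=p0+q*scale; s=0
        for n,m in masks.items():
            y,x=np.where(m); a,b,c,d=max(y.min()-8,0),y.max()+9,max(x.min()-8,0),x.max()+9
            H=cv2.fillConvexPoly(np.zeros(((b-a)*8,(d-c)*8),np.uint8),cv2.convexHull(((proj(n,model(p))+.5-[c,a])*8).astype(np.int32)),1)
            H=cv2.resize(H.astype(np.float32),(d-c,b-a),interpolation=cv2.INTER_AREA); M=m[a:b,c:d].astype(float)
            s+=1-np.minimum(H,M).sum()/np.maximum(H,M).sum()
        return s/len(masks)
    n=len(p0); r=minimize(cost,np.zeros(n),method="Nelder-Mead",options=dict(initial_simplex=np.vstack([np.zeros(n),np.eye(n)]),xatol=.01,fatol=1e-4))
    return p0+r.x*scale,1-r.fun
def blob(mask,uv,r):
    """hull-filled mask of the component of a mask nearest uv, within r px"""
    n,l,st,c=cv2.connectedComponentsWithStats(mask.astype(np.uint8)); y,x=np.where(l>0)
    d=np.hypot(x-uv[0],y-uv[1]); i=d.argmin()
    if d[i]>r: return None
    ys,xs=np.where(l==l[y[i],x[i]]); out=np.zeros(mask.shape,np.uint8)
    cv2.fillConvexPoly(out,cv2.convexHull(np.c_[xs,ys].astype(np.int32)),1); return out>0
HUE=dict(green=(45,85,90,30),orange=(5,16,150,120),blue=(100,118,120,80))
def headmask(im,col,uv,r=8):
    h=cv2.cvtColor(im,cv2.COLOR_RGB2HSV).astype(int); a,b,s,v=HUE[col]
    return blob((h[...,0]>=a)&(h[...,0]<=b)&(h[...,1]>=s)&(h[...,2]>=v),uv,r)
def head(ims,col,guess,z0,cams=("top","side")):
    prof=[(.023,z0+.026),(.023,z0+.043),(.0185,z0+.052),(.010,z0+.0585),(.002,z0+.060)]
    ms={}
    for n in cams:
        m=headmask(ims[n],col,proj(n,[guess[0],guess[1],z0+.045])[0])
        if m is not None: ms[n]=m
    p,q=fit(ms,lambda p:round_(p,prof),np.array(guess[:2],float),.006); return p,q,{n:int(m.sum()) for n,m in ms.items()}
E
cat > t.py <<'E'
from fit import *
ims={n:eyes.read_camera(n) for n in CAL}
res={}
for lab,uv,side,dim in [("tray_green",(338,188),(295,194),(.205,.104,.014)),("tray_orange",(270,187),(267,258),(.205,.104,.014)),("tray_blue",(410,188),(325,143),(.205,.104,.014)),("pad",(204,192),(238,345),(.09,.09,.015))]:
    ms={}
    for n,c in(("top",uv),("side",side)):
        h=cv2.cvtColor(ims[n],cv2.COLOR_RGB2HSV).astype(int)
        w=(h[...,1]<40)&(h[...,2]>150) if lab!="pad" else ((h[...,0]>160)|(h[...,0]<5))&(h[...,2]>150)&(h[...,1]>10)
        ms[n]=blob(w,c,25)
    g=ray("top",uv,.01); 
    for cams in(("top",),("side",),("top","side")):
        p,q=fit({n:ms[n] for n in cams},lambda p:box(p,*dim),np.array([g[0],g[1],0.]),np.array([.01,.01,.15]))
        print(lab,cams,np.round(p,4),round(q,3))
    if lab!="pad":
        c,s=np.cos(p[2]),np.sin(p[2]); print("   recess",np.round([p[0]-.065*c,p[1]-.065*s],4))
for col,uv in(("green",(269,203)),("blue",(340,204)),("orange",(417,203))):
    g=ray("top",uv,.055)
    for cams in(("top",),("side",),("top","side")):
        p,q,a=head(ims,col,g,.008,cams); print("head",col,cams,np.round(p,4),round(q,3),a)
for l,uv in(("red",(234,181)),("purple",(206,166))): print(l,np.round(ray("top",uv,.06),3))
for uv in((306,154),(305,198)): print("brush",np.round(ray("top",uv,.005),3))
E
python3 t.py
```

```text
tray_green ('top',) [ 0.5603 -0.1049  0.2102] 0.927
tray_green ('side',) [ 0.5587 -0.1073  0.218 ] 0.967
tray_green ('top', 'side') [ 0.5599 -0.1065  0.2181] 0.944
   recess [ 0.4965 -0.1206]
tray_orange ('top',) [0.5618 0.1199 0.0508] 0.944
tray_orange ('side',) [0.5608 0.1176 0.044 ] 0.977
tray_orange ('top', 'side') [0.561  0.1183 0.0492] 0.957
   recess [0.4961 0.1151]
tray_blue ('top',) [ 0.5542 -0.3587  0.2149] 0.953
tray_blue ('side',) [ 0.553  -0.3601  0.1991] 0.967
tray_blue ('top', 'side') [ 0.5529 -0.3591  0.207 ] 0.957
   recess [ 0.4893 -0.3724]
pad ('top',) [ 0.5375  0.3434 -0.0026] 0.959
pad ('side',) [0.537  0.3412 0.0068] 0.976
pad ('top', 'side') [0.5371 0.3421 0.0061] 0.959
head green ('top',) [0.4922 0.1182] 0.839 {'top': 135}
head green ('side',) [0.4919 0.1167] 0.924 {'side': 336}
head green ('top', 'side') [0.4918 0.1174] 0.878 {'top': 135, 'side': 336}
head blue ('top',) [ 0.4892 -0.1191] 0.848 {'top': 135}
head blue ('side',) [ 0.4917 -0.1326] 0.718 {'side': 186}
head blue ('top', 'side') [ 0.4888 -0.1203] 0.768 {'top': 135, 'side': 186}
head orange ('top',) [ 0.4916 -0.3754] 0.885 {'top': 148}
head orange ('side',) [ 0.492  -0.3783] 0.922 {'side': 194}
head orange ('top', 'side') [ 0.4919 -0.3766] 0.895 {'top': 148, 'side': 194}
red [0.563 0.233 0.06 ]
purple [0.615 0.329 0.06 ]
brush [ 0.672 -0.004  0.005]
brush [ 0.516 -0.002  0.005]
```

Both cameras agree to about 2 mm. The orange head in the blue tray fits the 46 mm size, and all targets are in reach. I'll keep the tool yaw constant, since the fingers stay clear of the figures and bystanders that way, and make a helper for the shifts.

```bash
cat > d.py <<'E'
import sys,numpy as np
from workcell import sensors
from scipy.spatial.transform import Rotation as Ro
s=sensors.observe(); p=np.array(s["ee_pos"]); R=Ro.from_rotvec(s["eef_rot"]).as_matrix()
print("t",round(s["t"],2),"p",np.round(p,4),"yaxis",np.round(R[:,1],3),"w",round(s["gripper_width"],4),"f",np.round(s["contact_force"],1))
if len(sys.argv)>1: print("shares",np.round(R.T@(np.array(eval(sys.argv[1]))-p)/.1,3))
E
python3 d.py "[.492,.1172,.15]"
python3 - <<'E'
import cv2
a=cv2.imread("pics/side0.png")[110:180,290:440]; cv2.imwrite("pics/orc.png",cv2.resize(a,None,fx=5,fy=5,interpolation=cv2.INTER_CUBIC))
E
```

```text
t 1.2 p [0.1481 0.6329 0.2453] yaxis [0.228 0.974 0.   ] w 0.0852 f [ 0.4  0.5 -0.5]
shares [-4.523 -4.238  0.953]
```

View pics/orc.png

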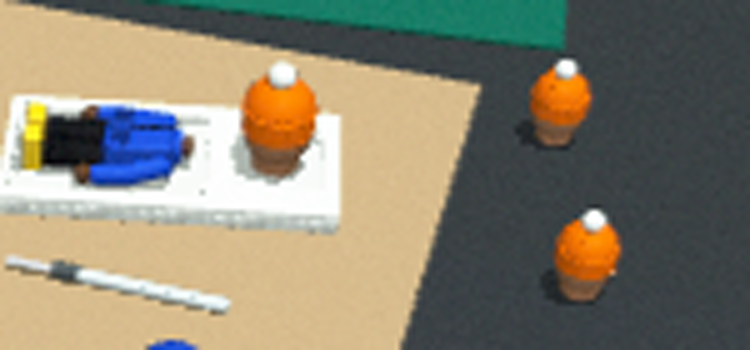

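The crop confirms it: the head in the blue tray, at side px (346,133), is larger than the two loose ones at (402,131) and (407,160). First reach: towards the green head, staying high.

```bash
python3 -m creep '[[-0.33,-0.31,0,0],[-0.33,-0.31,0,0],[-0.33,-0.31,0,0],[-0.33,-0.31,0,0],[-0.33,-0.31,0,0]]' -1; python3 -m creep '[[-0.33,-0.31,0,0],[-0.33,-0.31,0,0],[-0.33,-0.31,0,0],[-0.33,-0.31,0,0],[-0.33,-0.31,0,0]]'; python3 d.py "[.492,.1172,.15]"
```

```text
t: 1.7
ee_pos: [0.2743, 0.4428, 0.2456]
eef_rot: [0.36, 3.121, 0.001]
contact_force: [0.3, 0.3, 0.3]
gripper_width: 0.0858
gripper_force: 0.0
t: 2.2
ee_pos: [0.3996, 0.2543, 0.2457]
eef_rot: [0.36, 3.12, 0.002]
contact_force: [-0.2, 0.7, 0.5]
gripper_width: 0.0856
gripper_force: 0.0
t 2.2 p [0.3996 0.2543 0.2457] yaxis [0.228 0.974 0.001] w 0.0856 f [-0.2  0.7  0.5]
shares [-1.211 -1.125  0.956]
```

```bash
python3 -m creep '[[-0.3,-0.28,0.1,0],[-0.3,-0.28,0.2,0],[-0.3,-0.28,0.2,0],[-0.31,-0.28,0.2,0],[0,0,0.25,0]]'|head -2;  python3 d.py "[.492,.1172,.039]"
```

```text
t: 2.7
ee_pos: [0.4947, 0.1131, 0.1508]
t 2.7 p [0.4947 0.1131 0.1508] yaxis [ 0.237  0.972 -0.001] w 0.0853 f [ 0.3 -0.  -0.2]
shares [0.041 0.034 1.118]
```

```bash
python3 -m creep '[[0.04,0.03,0.2,0],[0,0,0.3,0],[0,0,0.3,0],[0,0,0.2,0],[0,0,0.1,0]]';  python3 d.py "[.492,.1172,.039]"
```

```text
t: 3.2
ee_pos: [0.4867, 0.1228, 0.0386]
eef_rot: [-0.36, -3.119, 0.002]
contact_force: [-0.6, 0.7, 0.8]
gripper_width: 0.0851
gripper_force: 0.0
t 3.2 p [0.4867 0.1228 0.0386] yaxis [ 0.228  0.974 -0.002] w 0.0851 f [-0.6  0.7  0.8]
shares [-0.064 -0.042 -0.004]
```

```bash
python3 - <<'E'
from fit import *
im=eyes.read_camera("side"); a=im[200:320,200:400,::-1]; cv2.imwrite("pics/g1.png",cv2.resize(a,None,fx=4,fy=4,interpolation=cv2.INTER_CUBIC))
E
```

```text
(no output)
```

View pics/g1.png

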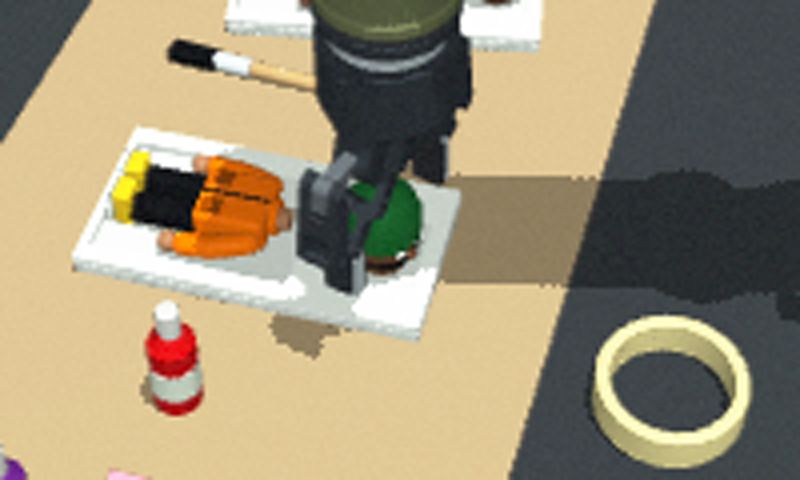

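The fingers straddle the green head at crop (385,220), and the near one is clear of the figure's neck. Next I let the arm settle and trim the offset.

```bash
python3 -m creep '[[0,0,0,0],[0,0,0,0]]'|head -2;  python3 d.py "[.492,.1172,.039]"
```

```text
t: 3.45
ee_pos: [0.489, 0.1235, 0.0416]
t 3.45 p [0.489  0.1235 0.0416] yaxis [0.228 0.974 0.001] w 0.0856 f [-0.3  0.1  0.1]
shares [-0.044 -0.054  0.026]
```

```bash
python3 -m creep '[[-0.04,-0.055,0.03,0],[0,0,0,0],[0,0,0,0]]'|head -2;python3 -m creep '[[0,0,0,0],[0,0,0,0],[0,0,0,0],[0,0,0,0],[0,0,0,0]]' 1;  python3 d.py "[.492,.1172,.2]"
```

```text
t: 3.75
ee_pos: [0.4909, 0.1166, 0.0377]
t: 4.25
ee_pos: [0.491, 0.1171, 0.0378]
eef_rot: [0.36, 3.12, 0.001]
contact_force: [-0.4, -1.0, 4.5]
gripper_width: 0.0443
gripper_force: 61.0
t 4.25 p [0.491  0.1171 0.0378] yaxis [0.228 0.974 0.001] w 0.0443 f [-0.4 -1.   4.5]
shares [-0.011  0.004 -1.622]
```

```bash
python3 -m creep '[[0,0,-0.1,0],[0,0,-0.3,0],[0,0,-0.4,0],[0,0,-0.4,0],[0,0,-0.3,0]]'|tail -4; python3 -m creep '[[0,0.4,0,0],[0.06,0.45,0,0],[0,0.45,0,0],[0,0.45,0,0],[0,0.4,0,0]]'|tail -2; python3 -m creep '[[0,0,0,0],[0,0,0,0]]'|tail -2;  python3 d.py "[.537,.342,.0465]"
```

```text
eef_rot: [0.361, 3.119, 0.002]
contact_force: [1.3, 0.8, -1.4]
gripper_width: 0.0443
gripper_force: 61.2
gripper_width: 0.0442
gripper_force: 61.2
gripper_width: 0.0442
gripper_force: 61.4
t 5.45 p [0.533  0.3282 0.1867] yaxis [ 0.226  0.974 -0.002] w 0.0442 f [-0.5 -1.2 -0.6]
shares [-0.009  0.146  1.401]
```

```bash
python3 -m creep '[[-0.01,0.145,0,0],[0,0,0.4,0],[0,0,0.4,0],[0,0,0.3,0],[0,0,0.1,0]]'|tail -2; python3 -m creep '[[0,0,0,0],[0,0,0,0]]'|tail -4;  python3 d.py "[.537,.342,.0455]"
python3 - <<'E'
from fit import *
im=eyes.read_camera("side"); a=im[270:390,150:350,::-1]; cv2.imwrite("pics/g2.png",cv2.resize(a,None,fx=4,fy=4,interpolation=cv2.INTER_CUBIC))
E
```

```text
gripper_width: 0.0442
gripper_force: 61.4
eef_rot: [0.361, 3.119, 0.003]
contact_force: [0.8, 1.2, 0.3]
gripper_width: 0.0443
gripper_force: 61.4
t 6.15 p [0.5393 0.3418 0.0692] yaxis [0.228 0.974 0.002] w 0.0443 f [0.8 1.2 0.3]
shares [ 0.023 -0.004  0.237]
```

View pics/g2.png

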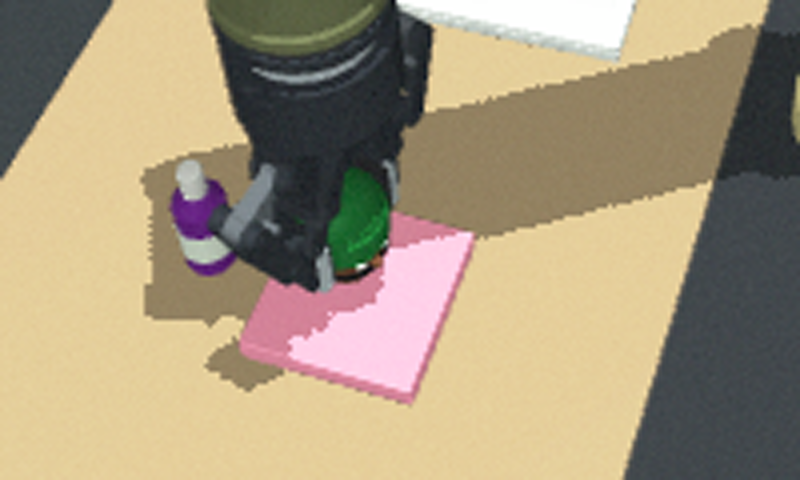

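The green head hangs upright over the pad at crop (360,230), and the near knuckle is close to the purple bottle in view. I shift 10 mm away from the bottle and lower slowly.

```bash
python3 -m creep '[[0.1,0,0.1,0],[0,0,0.08,0],[0,0,0.04,0],[0,0,0.0,0],[0,0,0,0]]'|tail -4;   python3 d.py "[.529,.342,.0448]"
```

```text
eef_rot: [0.36, 3.121, -0.0]
contact_force: [-0.2, 0.4, -0.6]
gripper_width: 0.0442
gripper_force: 61.5
t 6.7 p [0.5283 0.3437 0.0452] yaxis [ 0.228  0.974 -0.   ] w 0.0442 f [-0.2  0.4 -0.6]
shares [-0.011 -0.015  0.004]
```

```bash
python3 -m creep '[[0,0,0.015,0],[0,0,0,0],[0,0,0,0]]'|sed -n '2p;4p'; python3 -m creep '[[0,0,0.01,0],[0,0,0,0],[0,0,0,0]]'|sed -n '2p;4p'
```

```text
ee_pos: [0.5285, 0.3437, 0.0448]
contact_force: [-2.1, -0.9, 5.5]
ee_pos: [0.5286, 0.3437, 0.0448]
contact_force: [-4.6, -2.9, 11.6]
```

Contact felt. I back off a hair and release.

```bash
python3 -m creep '[[0,0,-0.012,0],[0,0,0,0]]'|sed -n '2p;4p'; python3 -m creep '[[0,0,0,0],[0,0,0,0],[0,0,0,0],[0,0,0,0],[0,0,0,0]]' -1|tail -4; python3 -m creep '[[0,0,-0.2,0],[0,0,-0.4,0],[0,0,-0.4,0],[0,0,-0.4,0],[0,0,-0.2,0]]'|tail -2;  python3 d.py "[.492,-.3766,.2]"
python3 - <<'E'
from fit import *
ims={n:eyes.read_camera(n) for n in CAL}
for c in(("side",),("top",)):
  try: print(head(ims,"green",[.529,.343],.015,c))
  except Exception as e: print(e)
cv2.imwrite("pics/s3.png",ims["side"][:,:,::-1])
E
```

```text
ee_pos: [0.5286, 0.3438, 0.0448]
contact_force: [-2.0, -0.1, 6.4]
eef_rot: [-0.36, -3.121, 0.0]
contact_force: [-1.3, -0.0, -0.7]
gripper_width: 0.0853
gripper_force: 0.0
gripper_width: 0.0853
gripper_force: 0.0
t 8.5 p [0.5297 0.3445 0.2084] yaxis [0.228 0.974 0.005] w 0.0853 f [-0.1 -0.   1.5]
shares [-1.277 -7.107  0.056]
(array([0.52983422, 0.34213329]), np.float64(0.9484655989979422), {'side': 500})
(array([0.52919141, 0.3426622 ]), np.float64(0.8026400812332687), {'top': 136})
```

View pics/s3.png

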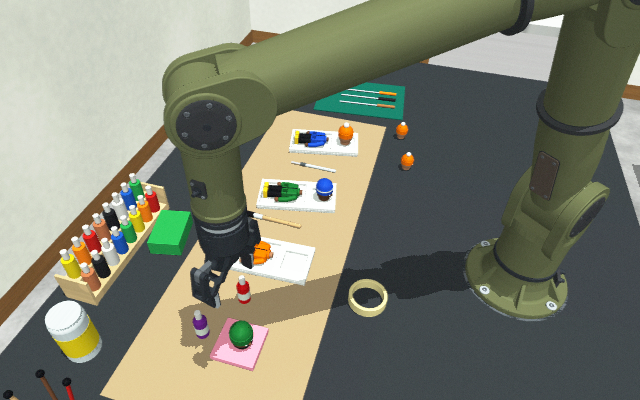

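Green stands upright on the pad at side px (241,334), and both bottles are in place. Next is the orange head.

```bash
for i in 1; do python3 -m creep '[[-0.08,-0.3,0,0],[-0.08,-0.45,0,0],[-0.08,-0.45,0,0],[-0.08,-0.45,0,0],[-0.08,-0.45,0,0]]'|sed -n 2p; python3 -m creep '[[-0.08,-0.45,0,0],[-0.08,-0.45,0,0],[-0.08,-0.45,0,0],[-0.08,-0.45,0,0],[-0.08,-0.45,0,0]]'|sed -n 2p;  python3 -m creep '[[-0.08,-0.45,0,0],[-0.08,-0.45,0,0],[-0.08,-0.45,0,0],[-0.08,-0.4,0,0],[0,-0.2,0,0]]'|sed -n 2p; done; python3 -m creep '[[0,0,0,0],[0,0,0,0]]'|sed -n 2p;  python3 d.py "[.492,-.3766,.15]"
```

```text
ee_pos: [0.5183, 0.1282, 0.2026]
ee_pos: [0.5059, -0.0997, 0.2028]
ee_pos: [0.4919, -0.2994, 0.2028]
ee_pos: [0.4933, -0.2946, 0.2028]
t 10.3 p [ 0.4933 -0.2946  0.2028] yaxis [0.229 0.974 0.001] w 0.0854 f [0.1 1.4 0.6]
shares [-0.176 -0.802  0.527]
```

```bash
python3 -m creep '[[-0.06,-0.3,0.1,0],[-0.06,-0.3,0.2,0],[-0.055,-0.2,0.2,0],[0,0,0,0],[0,0,0,0]]'|sed -n 2p;  python3 d.py "[.492,-.3766,.0395]"
```

```text
ee_pos: [0.4931, -0.3751, 0.1531]
t 10.8 p [ 0.4931 -0.3751  0.1531] yaxis [0.226 0.974 0.002] w 0.0849 f [ 0.1  0.8 -0.1]
shares [ 0.005 -0.019  1.136]
```

```bash
python3 -m creep '[[0,-0.02,0.2,0],[0,0,0.35,0],[0,0,0.35,0],[0,0,0.2,0],[0,0,0,0]]'|sed -n 2p; python3 -m creep '[[0,0,0,0],[0,0,0,0]]'|sed -n 2,4p; python3 d.py "[.492,-.3766,.0385]"
```

```text
ee_pos: [0.4921, -0.3751, 0.0417]
ee_pos: [0.4939, -0.3791, 0.0462]
eef_rot: [0.358, 3.118, -0.001]
contact_force: [0.5, -0.7, 0.7]
t 11.5 p [ 0.4939 -0.3791  0.0462] yaxis [ 0.227  0.974 -0.   ] w 0.0855 f [ 0.5 -0.7  0.7]
shares [0.024 0.02  0.077]
```

```bash
python3 -m creep '[[0.02,0.02,0.075,0],[0,0,0,0],[0,0,0,0]]'|sed -n 2p; python3 -m creep '[[0,0,0,0],[0,0,0,0],[0,0,0,0],[0,0,0,0],[0,0,0,0]]' 1;  python3 d.py
```

```text
ee_pos: [0.4907, -0.3764, 0.0367]
t: 12.3
ee_pos: [0.491, -0.377, 0.037]
eef_rot: [0.36, 3.12, -0.001]
contact_force: [0.1, -0.0, 2.9]
gripper_width: 0.0443
gripper_force: 61.0
t 12.3 p [ 0.491 -0.377  0.037] yaxis [ 0.228  0.974 -0.   ] w 0.0443 f [ 0.1 -0.   2.9]
```

```bash
python3 -m creep '[[0,0,-0.1,0],[0,0,-0.3,0],[0,0,-0.4,0],[0,0,-0.4,0],[0,0,-0.4,0]]'|tail -2; python3 -m creep '[[0,0,0,0],[0,0,0,0]]'|tail -2;  python3 d.py "[.495,.115,.19]"
python3 - <<'E'
from fit import *
im=eyes.read_camera("side"); a=im[20:200,240:480,::-1]; cv2.imwrite("pics/o4.png",cv2.resize(a,None,fx=3,fy=3,interpolation=cv2.INTER_CUBIC))
E
```

```text
gripper_width: 0.0444
gripper_force: 61.2
gripper_width: 0.0445
gripper_force: 61.2
t 13.0 p [ 0.4909 -0.3768  0.1977] yaxis [0.228 0.974 0.   ] w 0.0445 f [ 0.  -0.2 -0.7]
shares [1.08  4.798 0.075]
```

View pics/o4.png

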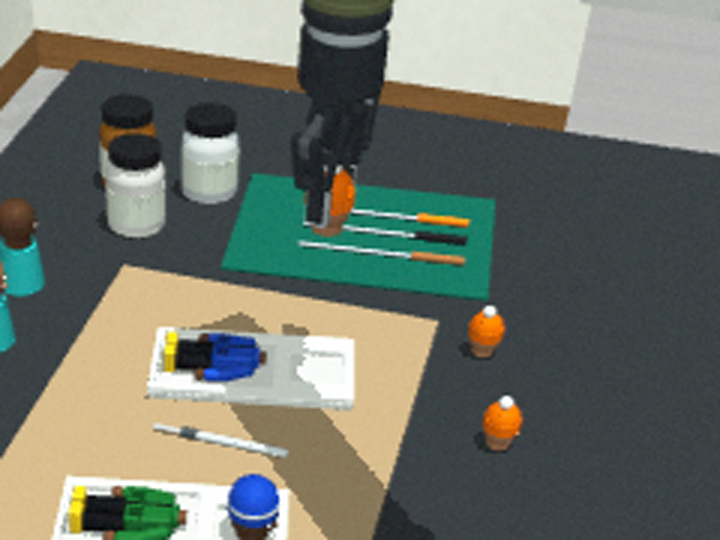

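The orange head is held upright at crop (335,205) and the blue tray's recess is empty. I carry it to the orange tray.

```bash
python3 -m creep '[[0.05,0.25,0,0],[0.1,0.42,0,0],[0.1,0.42,0,0],[0.1,0.42,0,0],[0.1,0.42,0,0]]'|tail -1; python3 -m creep '[[0.1,0.42,0,0],[0.1,0.42,0,0],[0.1,0.42,0,0],[0.1,0.42,0,0],[0.1,0.42,0,0]]'|tail -1; python3 -m creep '[[0.1,0.4,0,0],[0.05,0.25,0,0],[0,0,0,0],[0,0,0,0]]'|tail -1;  python3 d.py "[.495,.115,.06]"
```

```text
gripper_force: 61.2
gripper_force: 61.2
gripper_force: 61.3
t 14.45 p [0.4891 0.104  0.195 ] yaxis [ 0.226  0.974 -0.003] w 0.0441 f [ 0.3 -0.5 -0.8]
shares [-0.036  0.124  1.349]
```

```bash
python3 -m creep '[[-0.035,0.12,0.25,0],[0,0,0.4,0],[0,0,0.4,0],[0,0,0.25,0],[0,0,0,0]]'|tail -1; python3 -m creep '[[0,0,0,0],[0,0,0,0]]'|tail -1;  python3 d.py "[.495,.115,.037]"
```

```text
gripper_force: 61.3
gripper_force: 61.3
t 15.15 p [0.4977 0.1146 0.0682] yaxis [0.229 0.973 0.002] w 0.0439 f [ 0.8 -0.4 -0.7]
shares [ 0.028 -0.003  0.312]
```

```bash
python3 -m creep '[[0.02,0,0.1,0],[0,0,0.1,0],[0,0,0.06,0],[0,0,0,0],[0,0,0,0]]'|sed -n '2p;4p';   python3 d.py "[.495,.115,.037]"
python3 - <<'E'
from fit import *
im=eyes.read_camera("side"); a=im[210:310,210:390,::-1]; cv2.imwrite("pics/o5.png",cv2.resize(a,None,fx=4,fy=4,interpolation=cv2.INTER_CUBIC))
E
```

```text
ee_pos: [0.4943, 0.1154, 0.0403]
contact_force: [0.2, 0.4, -0.4]
t 15.65 p [0.4943 0.1154 0.0403] yaxis [ 0.228  0.974 -0.   ] w 0.044 f [ 0.2  0.4 -0.4]
shares [-0.008 -0.002  0.033]
```

View pics/o5.png

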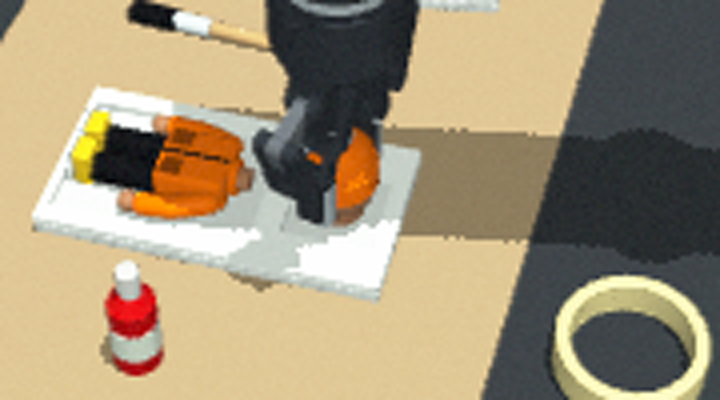

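The orange head is within the recess at crop (345,200), with 3 mm still to go.

```bash
python3 -m creep '[[0,0,0.03,0],[0,0,0,0],[0,0,0,0]]'|sed -n '2p;4p'; python3 -m creep '[[0,0,0.01,0],[0,0,0,0],[0,0,0,0]]'|sed -n '2p;4p'
```

```text
ee_pos: [0.4943, 0.1155, 0.0375]
contact_force: [-0.1, -0.2, -0.2]
ee_pos: [0.4946, 0.1155, 0.0369]
contact_force: [-0.5, 0.5, 3.2]
```

Contact felt at the expected height. I release, rise and check.

```bash
python3 -m creep '[[0,0,0,0],[0,0,0,0],[0,0,0,0],[0,0,0,0],[0,0,0,0]]' -1|tail -3; python3 -m creep '[[0,0,-0.2,0],[0,0,-0.4,0],[0,0,-0.4,0],[0,0,-0.4,0],[0,0,-0.2,0]]'|tail -2;  python3 d.py "[.4905,-.1205,.2]"
python3 - <<'E'
from fit import *
ims={n:eyes.read_camera(n) for n in CAL}
for l,g,z in(("orange",[.495,.115],.008),("green",[.529,.343],.015),("blue",[.49,-.12],.008)):
 for c in(("side",),("top",)):
  try: print(l,c,head(ims,l,g,z,c))
  except Exception as e: print(e)
E
```

```text
contact_force: [0.1, -0.1, -0.3]
gripper_width: 0.0849
gripper_force: 0.0
gripper_width: 0.0855
gripper_force: 0.0
t 17.3 p [0.4959 0.1157 0.2003] yaxis [0.228 0.974 0.003] w 0.0855 f [-0.1 -0.6  0.7]
shares [-0.486 -2.312 -0.003]
orange ('side',) (array([0.49475242, 0.11447798]), np.float64(0.9209655942614149), {'side': 339})
orange ('top',) (array([0.49650957, 0.09773583]), np.float64(0.31192123988692855), {'top': 50})
green ('side',) (array([0.52974745, 0.34235989]), np.float64(0.9328736867239733), {'side': 491})
green ('top',) (array([0.52959866, 0.34268001]), np.float64(0.872497462865578), {'top': 148})
blue ('side',) (array([ 0.49130591, -0.13166418]), np.float64(0.7177662525630202), {'side': 186})
blue ('top',) (array([ 0.4892196, -0.1188067]), np.float64(0.8483063328424153), {'top': 135})
```

```bash
python3 -m creep '[[-0.08,-0.35,0,0],[-0.08,-0.4,0,0],[-0.08,-0.4,0,0],[-0.08,-0.4,0,0],[-0.08,-0.4,0.1,0]]'|tail -1; python3 -m creep '[[-0.08,-0.33,0.2,0],[0,0,0.2,0],[0,0,0,0],[0,0,0,0]]'|sed -n 2p;  python3 d.py "[.4898,-.1198,.0385]"
```

```text
gripper_force: 0.0
ee_pos: [0.4885, -0.1168, 0.1458]
t 18.3 p [ 0.4885 -0.1168  0.1458] yaxis [ 0.227  0.974 -0.   ] w 0.0855 f [ 0.9 -0.   0.2]
shares [-0.021 -0.026  1.073]
```

```bash
python3 -m creep '[[-0.02,-0.025,0.2,0],[0,0,0.35,0],[0,0,0.3,0],[0,0,0.2,0],[0,0,0,0]]'|sed -n 2p; python3 -m creep '[[0,0,0,0],[0,0,0,0]]'|sed -n 2,4p; python3 d.py "[.4898,-.1198,.0375]"
```

```text
ee_pos: [0.4891, -0.1188, 0.0397]
ee_pos: [0.4921, -0.1201, 0.0432]
eef_rot: [0.358, 3.118, 0.001]
contact_force: [-0.2, -0.8, 0.8]
t 19.0 p [ 0.4921 -0.1201  0.0432] yaxis [0.227 0.974 0.001] w 0.0855 f [-0.2 -0.8  0.8]
shares [ 0.023 -0.003  0.057]
```

```bash
python3 -m creep '[[0.02,0,0.055,0],[0,0,0,0],[0,0,0,0]]'|sed -n 2p; python3 -m creep '[[0,0,0,0],[0,0,0,0],[0,0,0,0],[0,0,0,0],[0,0,0,0]]' 1;  python3 -m creep '[[0,0,-0.1,0],[0,0,-0.3,0],[0,0,-0.4,0],[0,0,-0.4,0],[0,0,-0.4,0]]'|tail -2; python3 -m creep '[[0,0,0,0],[0,0,0,0]]'|tail -2;  python3 d.py "[.489,-.3726,.19]"
```

```text
ee_pos: [0.4886, -0.1198, 0.0363]
t: 19.8
ee_pos: [0.4888, -0.12, 0.0364]
eef_rot: [0.36, 3.12, 0.0]
contact_force: [-1.6, 1.0, 4.8]
gripper_width: 0.0445
gripper_force: 60.9
gripper_width: 0.0442
gripper_force: 61.2
gripper_width: 0.0442
gripper_force: 61.3
t 20.5 p [ 0.489  -0.1199  0.1969] yaxis [0.228 0.974 0.001] w 0.0442 f [-0.5  0.1 -1.3]
shares [-0.576 -2.46   0.067]
```

Blue is held; its release height is TCP z about 0.0364. I carry it to the blue tray.

```bash
python3 -m creep '[[-0.09,-0.35,0,0],[-0.1,-0.42,0,0],[-0.1,-0.42,0,0],[-0.1,-0.42,0,0],[-0.1,-0.42,0,0]]'|tail -1; python3 -m creep '[[-0.09,-0.4,0.05,0],[0,0,0.2,0],[0,0,0,0],[0,0,0,0]]'|sed -n 2p;  python3 d.py "[.489,-.3726,.06]"
```

```text
gripper_force: 61.3
ee_pos: [0.4891, -0.3684, 0.1693]
t 21.4 p [ 0.4891 -0.3684  0.1693] yaxis [0.227 0.974 0.001] w 0.0442 f [1.3 0.8 0.7]
shares [-0.013 -0.043  1.093]
```

```bash
python3 -m creep '[[-0.01,-0.04,0.25,0],[0,0,0.4,0],[0,0,0.3,0],[0,0,0.1,0],[0,0,0,0]]'|tail -1; python3 -m creep '[[0,0,0,0],[0,0,0,0]]'|tail -1;  python3 d.py "[.489,-.3726,.0395]"
```

```text
gripper_force: 61.4
gripper_force: 61.4
t 22.1 p [ 0.4911 -0.3745  0.0681] yaxis [ 0.227  0.974 -0.001] w 0.0447 f [-0.2 -0.1 -0.7]
shares [0.025 0.014 0.286]
```

```bash
python3 -m creep '[[0.02,0.01,0.1,0],[0,0,0.12,0],[0,0,0.05,0],[0,0,0,0],[0,0,0,0]]'|sed -n '2p;4p'; python3 -m creep '[[0,0,0.03,0],[0,0,0,0],[0,0,0,0]]'|sed -n '2p;4p'
```

```text
ee_pos: [0.4879, -0.3725, 0.0387]
contact_force: [0.1, 0.7, 0.2]
ee_pos: [0.4885, -0.3729, 0.0365]
contact_force: [0.6, 0.1, 2.0]
```

```bash
python3 -m creep '[[0,0,0.005,0],[0,0,0,0]]'|sed -n '2p;4p'; python3 -m creep '[[0,0,0,0],[0,0,0,0],[0,0,0,0],[0,0,0,0],[0,0,0,0]]' -1|tail -3; python3 -m creep '[[0,0,-0.2,0],[0,0,-0.4,0],[0,0,-0.4,0],[0,0,-0.4,0],[0,0,-0.2,0]]'|tail -2;  python3 d.py "[.5293,.3427,.2]"
python3 - <<'E'
from fit import *
ims={n:eyes.read_camera(n) for n in CAL}
for l,g,z in(("orange",[.495,.115],.008),("green",[.529,.343],.015),("blue",[.489,-.372],.008)):
 for c in(("side",),("top",)):
  try: print(l,c,head(ims,l,g,z,c))
  except Exception as e: print(e)
cv2.imwrite("pics/s6.png",ims["side"][:,:,::-1])
E
```

```text
ee_pos: [0.4885, -0.3729, 0.0365]
contact_force: [-1.5, 0.4, 4.6]
contact_force: [0.3, -0.6, -0.3]
gripper_width: 0.0856
gripper_force: 0.0
gripper_width: 0.0855
gripper_force: 0.0
t 24.1 p [ 0.4889 -0.3737  0.1993] yaxis [ 0.228  0.974 -0.001] w 0.0855 f [ 0.5 -0.5 -0.2]
shares [ 1.242  7.067 -0.022]
orange ('side',) (array([0.49476061, 0.11446849]), np.float64(0.9188794362808284), {'side': 338})
orange ('top',) (array([0.49473572, 0.11536808]), np.float64(0.8623968947113052), {'top': 139})
green ('side',) (array([0.52974745, 0.34235989]), np.float64(0.9328736867239733), {'side': 491})
green ('top',) (array([0.52959866, 0.34268001]), np.float64(0.872497462865578), {'top': 148})
blue ('side',) (array([ 0.49125469, -0.38688264]), np.float64(0.6858148651892151), {'side': 134})
division by zero
```

View pics/s6.png

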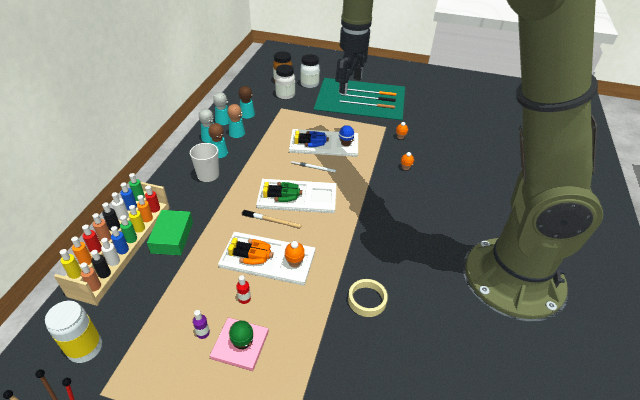

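Blue stands in the blue tray at (347,134), orange in the orange tray at (294,253), and green is on the pad at (241,334). Now I go back for green.

```bash
python3 -m creep '[[0.07,0.3,0,0],[0.08,0.45,0,0],[0.08,0.45,0,0],[0.08,0.45,0,0],[0.08,0.45,0,0]]'|sed -n 2p; python3 -m creep '[[0.08,0.45,0,0],[0.08,0.45,0,0],[0.08,0.45,0,0],[0.08,0.45,0,0],[0.08,0.45,0,0]]'|sed -n 2p;  python3 -m creep '[[0.08,0.45,0,0],[0.08,0.45,0,0],[0.08,0.45,0,0],[0.08,0.45,0,0],[0,0.3,0,0]]'|sed -n 2p; python3 -m creep '[[0,0.3,0,0],[0,0,0,0],[0,0,0,0]]'|sed -n 2p;  python3 d.py "[.5293,.3427,.15]"
```

```text
ee_pos: [0.4971, -0.1569, 0.1944]
ee_pos: [0.5093, 0.071, 0.1946]
ee_pos: [0.5248, 0.2853, 0.1939]
ee_pos: [0.533, 0.31, 0.1939]
t 26.0 p [0.533  0.31   0.1939] yaxis [ 0.227  0.974 -0.003] w 0.0848 f [ 0.  -1.5 -0. ]
shares [0.109 0.312 0.438]
```

```bash
python3 -m creep '[[0.11,0.3,0.1,0],[0,0,0.25,0],[0,0,0.1,0],[0,0,0,0],[0,0,0,0]]'|sed -n 2p;  python3 d.py "[.5293,.3427,.045]"
```

```text
ee_pos: [0.5306, 0.3401, 0.1511]
t 26.5 p [0.5306 0.3401 0.1511] yaxis [ 0.23   0.973 -0.   ] w 0.0854 f [1.2 0.  0.8]
shares [0.019 0.022 1.061]
```

```bash
python3 -m creep '[[0.02,0.02,0.2,0],[0,0,0.35,0],[0,0,0.3,0],[0,0,0.15,0],[0,0,0,0]]'|sed -n 2p; python3 -m creep '[[0,0,0,0],[0,0,0,0]]'|sed -n 2p; python3 d.py "[.5293,.3427,.0455]"
```

```text
ee_pos: [0.5277, 0.343, 0.0493]
ee_pos: [0.5298, 0.3449, 0.0528]
t 27.2 p [0.5298 0.3449 0.0528] yaxis [0.228 0.974 0.003] w 0.0852 f [0.6 0.1 0.7]
shares [ 0.    -0.023  0.073]
```

```bash
python3 -m creep '[[0,-0.02,0.075,0],[0,0,0,0],[0,0,0,0]]'|sed -n 2p; python3 -m creep '[[0,0,0,0],[0,0,0,0],[0,0,0,0],[0,0,0,0],[0,0,0,0]]' 1;  python3 -m creep '[[0,0,-0.1,0],[0,0,-0.3,0],[0,0,-0.4,0],[0,0,-0.4,0],[0,0,-0.3,0]]'|tail -2; python3 -m creep '[[0,0,0,0],[0,0,0,0]]'|tail -2;  python3 d.py "[.4955,-.1206,.19]"
```

```text
ee_pos: [0.5278, 0.3422, 0.0431]
t: 28.0
ee_pos: [0.5283, 0.3426, 0.0436]
eef_rot: [0.36, 3.12, 0.001]
contact_force: [0.3, -0.2, 3.5]
gripper_width: 0.0445
gripper_force: 61.2
gripper_width: 0.0439
gripper_force: 61.2
gripper_width: 0.0445
gripper_force: 61.2
t 28.7 p [0.5279 0.3423 0.1937] yaxis [0.228 0.974 0.001] w 0.0445 f [-0.  -0.8 -0.6]
shares [-0.739 -4.581  0.033]
```

Release height is TCP z of about 0.0366 in the recess (0.0436 − 0.007).

```bash
python3 -m creep '[[-0.05,-0.25,0,0],[-0.07,-0.43,0,0],[-0.07,-0.43,0,0],[-0.07,-0.43,0,0],[-0.07,-0.43,0,0]]'|tail -1; python3 -m creep '[[-0.07,-0.43,0,0],[-0.07,-0.43,0,0],[-0.07,-0.43,0,0],[-0.07,-0.43,0,0],[-0.07,-0.43,0,0]]'|tail -1; python3 -m creep '[[-0.05,-0.35,0,0],[0,-0.1,0,0],[0,0,0,0],[0,0,0,0]]'|tail -1;  python3 d.py "[.4955,-.1206,.06]"
```

```text
gripper_force: 61.3
gripper_force: 61.3
gripper_force: 61.3
t 30.1 p [ 0.4945 -0.1177  0.192 ] yaxis [0.226 0.974 0.   ] w 0.0447 f [-0.   0.  -1.3]
shares [-0.019 -0.027  1.32 ]
```

```bash
python3 -m creep '[[-0.015,-0.02,0.25,0],[0,0,0.4,0],[0,0,0.4,0],[0,0,0.2,0],[0,0,0,0]]'|tail -1; python3 -m creep '[[0,0,0,0],[0,0,0,0]]'|tail -1;  python3 d.py "[.4955,-.1206,.0395]"
```

```text
gripper_force: 61.3
gripper_force: 61.3
t 30.8 p [ 0.4973 -0.1209  0.0694] yaxis [0.226 0.974 0.001] w 0.0444 f [ 0.5 -0.8 -0.6]
shares [ 0.019 -0.001  0.299]
```

```bash
python3 -m creep '[[0.015,0,0.1,0],[0,0,0.12,0],[0,0,0.06,0],[0,0,0,0],[0,0,0,0]]'|sed -n '2p;4p'; python3 -m creep '[[0,0,0.03,0],[0,0,0,0],[0,0,0,0]]'|sed -n '2p;4p'
```

```text
ee_pos: [0.4942, -0.1215, 0.0398]
contact_force: [-0.0, -0.3, -0.3]
ee_pos: [0.4945, -0.1213, 0.0371]
contact_force: [-0.5, -0.6, -0.6]
```

```bash
python3 -m creep '[[0,0,0.01,0],[0,0,0,0],[0,0,0,0]]'|sed -n '2p;4p'; python3 -m creep '[[0,0,0,0],[0,0,0,0],[0,0,0,0],[0,0,0,0],[0,0,0,0]]' -1|tail -3; python3 -m creep '[[0,0,-0.2,0],[0,0,-0.4,0],[0,0,-0.4,0],[0,0,-0.4,0],[0,0,-0.4,0]]'|tail -2; python3 -m creep '[[0.3,0,0,0],[0,0.4,0,0],[0,0.4,0,0],[0,0,0,0],[0,0,0,0]]'|tail -2
python3 - <<'E'
from fit import *
ims={n:eyes.read_camera(n) for n in CAL}
for l,g,z in(("orange",[.495,.115],.008),("green",[.495,-.121],.008),("blue",[.489,-.372],.008)):
 for c in(("side",),("top",)):
  try: print(l,c,head(ims,l,g,z,c))
  except Exception as e: print(e)
a=ims["side"][100:360,150:450,::-1]; cv2.imwrite("pics/s7.png",cv2.resize(a,None,fx=2.3,fy=2.3,interpolation=cv2.INTER_CUBIC))
E
```

```text
ee_pos: [0.4947, -0.1213, 0.0365]
contact_force: [-1.8, -0.3, 4.6]
contact_force: [-0.6, 0.1, 0.5]
gripper_width: 0.0853
gripper_force: 0.0
gripper_width: 0.0854
gripper_force: 0.0
gripper_width: 0.0854
gripper_force: 0.0
orange ('side',) (array([0.49476061, 0.11446849]), np.float64(0.9188794362808284), {'side': 338})
orange ('top',) (array([0.495243  , 0.11491875]), np.float64(0.8715116279069768), {'top': 141})
green ('side',) (array([ 0.49584665, -0.12299328]), np.float64(0.9209660359619227), {'side': 248})
green ('top',) (array([ 0.49638467, -0.12285994]), np.float64(0.7729103231509675), {'top': 123})
blue ('side',) (array([ 0.49152068, -0.39088799]), np.float64(0.6740127081154991), {'side': 131})
blue ('top',) (array([ 0.48959949, -0.37272876]), np.float64(0.8448195030473511), {'top': 141})
```

View pics/s7.png

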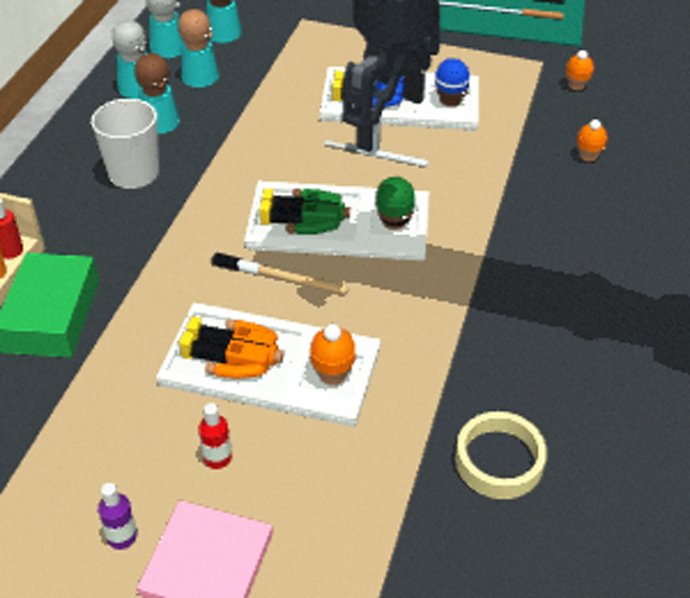

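The picture shows all three heads upright in their own trays: green at crop (395,200), orange (332,352) and blue (452,80). They are within a few mm of the recess centres, and the bottles and brush have not moved.

```bash
python3 -c "from workcell import job_done; print(job_done())"
```

```text
the job is handed in; nothing more can be done
None
```

I handed the job in with each head standing upright, released, in the tray of its own colour, within about 3 mm of the recess centre by the camera fits; the green head was parked on the pad on the way, and the bottles and brush look unmoved, but the hand-in returned no verdict.

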